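Hold the bearing-ball tray over the castor head

ROBOT

A 6-joint arm with a two-finger parallel gripper is mounted at the origin on the work surface. World frame = base frame: x ahead of the robot, y to its left, z up, the work surface at z = 0. Lengths are in m, angles in rad, forces in N, time in s.
With the tool pointing down it reaches from about 0.35 to 0.775 m from the base axis. Payload 7.3 kg.
Tool frame: the origin (TCP) lies between the finger pads; the fingertips stand 8 mm ahead of it and the grasp point (between the pads) lies 11 mm behind it (robot.nose_length is the distance from the TCP to the fingertips, in m); z points along the fingers, y is the line along which they close (so a half turn about z gives the same grasp; the last joint's range is limited). The gripper opens to 92 mm and grips with 3 to 60 N. Pads are 19 mm wide; open, the fingers measure 130 mm over their backs; the gripper's body (75 mm by 190 mm) begins 47 mm behind the grasp point.
Start: joints at [1.018, 0.342, 1.524, -0, 1.275, -0.146], TCP at [0.208, 0.482, 0.235] pointing down, gripper open.
Joint ranges: [-2.53, 2.53], [-0.77, 2.02], [0.04, 2.7], [-1, 4.14], [0.28, 2.66], [-3.11, 3.11]. Speed limits (rad/s): [2.57, 2.57, 3.14, 3.14, 3.14, 3.14].

INTERFACE

Orientations are given as [roll, pitch, yaw] about the fixed x, y, z axes, in that order (R = Rz(yaw) Ry(pitch) Rx(roll)).
In Python, from cell import robot gives the robot as it stands. The module is installed in compiled form; this text tells all that it offers.
- The arm moves only by the shell command python3 -m jog 'ROWS' [FORCE]. ROWS is JSON, a list that holds one entry, the list of rows, each a list of 5 numbers: the gripper's target within -1 to 1 (fully open at 1, half-way at 0, shut at -1), then the shift along the tool's x, y, z in m, then the turn about the tool's z in rad. A call has 1 to 5 rows; each row is the pose to reach, as a shift and turn from the pose commanded when the call began, along the tool's axes at that moment; what a row does not reach only later rows make up. A row lasts 1/12 s, in which the tool goes at most 41.7 mm and 7.16 degrees, less where a joint would pass 70% of its speed; a pose out of reach is approached as far as the arm can. A call with a gripper value outside its range is refused whole. The fingers move at their own pace and stop on an object; FORCE is the grip in N (left out, the last holds). Time passes only in rows, so rows that repeat a pose let the fingers close. It gives the time, the measured TCP pose, the force, the opening and the grip force at its end, in the units of the state.
- robot.observe(): the state, without advancing time (a new reading comes with each control period).
- robot.read_camera(name): name is "side" or "top"; returns the picture (420x560x3 uint8, red, green, blue); there is no depth.
- robot.camera_model(name): a dict with "camera_matrix" (3x3 intrinsics, pixels), "position" and "attitude" of the camera in the world. Camera axes: x right, y down, z forward; pixel columns grow to the right and rows downward; lengths in m; the calibration is good to about 2 mm. A picture is of the moment at which its call begins. camera_model takes no time and is no camera call.
- robot.hand_in(): hands the job in; it is judged then, once.
The state is a dict: "time": time; "qpos": joint angles; "qvel": joint speeds; "joint_efforts": joint torques, N m; "tool_pos": TCP position; "tool_rot": TCP orientation; "contact_force": force on the tool from outside, world axes, zero at the start; "torque": the same for the moment, N m; "opening": finger opening in m; "grip_force": force on a finger pad.
Only numpy, scipy, OpenCV 4.12 (cv2) and the standard library are available. Lean on these libraries where they do the work, as an engineer would, in place of code of your own. Each camera call takes 0.05 s, during which the arm holds its last target. There are 200 camera calls.

TASK

Slide the bolt of the tray holder fully open, lift the tray straight out by its upright grip, and carry it over to the castor head without letting the ball roll out of its pocket. Finish while still holding the tray in the gripper, level and still, with the ball's pocket centred above the castor's pin and about 10 cm of air between the pin and the tray, so that the mechanic can pick the ball off it. Leave the bolt open and everything else on the bench where it is.

Things in the scene. Friction and masses are not known exactly. Their poses are not given: they have to be found in the camera images.
- holder: fixed tray holder, a galvanised base plate 300 x 116 mm, 6 mm thick, on the bench, on the left or the right. Origin: on the bench under the middle of the seated tray. Its z is up; its x runs along the tray, away from the bolt; the bolt lies on its -x side (the robot's side). Rails 14 mm high stand round the tray with 3 mm of play; the tray leaves straight up. A bolt bed and guides up to 29 mm high lie beside and under the bolt, from 85 to 200 mm on the -x side
- bolt (a joint): travel of the slide bolt in m along the holder's -x: 0 = shut (its tongue lies 24 mm over the tray's rim and keeps the tray down), 0.060 = fully open, at its stop. It starts between 0 and 0.010, slides with about 2 N of friction and stays where it is left. The tongue clears the tray from about 0.027
- bolt_grip (a point): middle of the bolt's upright black grip, 20 mm along the holder's x, 24 mm across, 48 mm high (28 to 76 mm above the bench); this point is 52 mm above the bench, 115 mm from the holder's origin on its -x side when shut, 175 mm when open
- tray_grip (a point): point on the tray's upright black grip plate, in the middle of the tray, 46 mm above the tray's underside (52 mm above the bench when seated). The plate is 40 mm along the tray's x, 12 mm thick across (y), its top 66 mm above the tray's underside and its foot on the tray's floor. Axes: those of the tray (and of the holder while seated)
- tray: loose steel tray, 160 x 90 mm, floor 4 mm thick, rim 14 mm high, about 0.26 kg (may differ by a third), two shallow round pockets on its long middle line (one empty). Origin: centre of its underside, 6 mm above the bench when seated; z up, x along its length, the ball's pocket on +x
- pocket (a point): where the ball's centre rests in its pocket: 45 mm from the tray's middle on its +x, 16.5 mm above the tray's underside. The pocket is a round rim 2.5 mm high, 24 mm inside; the ball leaves it when the tray is tipped beyond about 35 degrees or jolted
- ball_center (a point): centre of the loose steel ball, 25 mm wide, 64 g, lying in the tray's +x pocket
- castor: fixed castor swivel head on the bench, on the side where the holder is not: galvanised plate 105 x 85 mm, 6 mm thick, with an upright dark ring race 72 mm wide, top 22 mm above the bench, round a central pin. Origin: on the bench under its centre
- castor_pin (a point): top of the castor head's central pin, 18 mm thick, 32 mm above the bench, in the centre of the race
- wrench: bystander, to be left alone: wrench, open-ended, 160 mm long, lying in the middle
- plug: bystander, to be left alone: black battery vent plug, 40 mm wide, 22 mm high
- tape: bystander, to be left alone: roll of grey tape, 84 mm wide, 19 mm high
- driver: bystander, to be left alone: screwdriver, 200 mm long, on the left
- wheel: bystander, to be left alone: spare black castor wheel lying flat, 100 mm wide, 32 mm high, on the right
Mind the look-alikes: they are no part of the job. What is shaped like the castor but pink is not meant.

How it is judged:
On the way, in this order (a step that is already met when the one before it is completed fails the run):
1. the bolt is fully open (value of joint bolt above 0.052 m), for 0.2 s.
2. the tray is lifted clear of the holder with the ball in its pocket (height (world z) of tray above 0.05 m and distance between ball_center and pocket below 0.011 m), for 0.2 s.
At the end, for the whole second after the job is handed in: Tray held by the fingers only, underside 60 to 150 mm above the castor's pin, ball's pocket within 25 mm of the pin seen from above, level within 5.7 degrees, still (30 mm/s, 0.2 rad/s), ball in its pocket, bolt within 8 mm of fully open, all through the last second (value of joint bolt above 0.052 m and horizontal distance between pocket and castor_pin below 0.025 m and height (world z) of tray between 0.092 and 0.182 m and angle between tray's own z axis and vertical below 0.1 rad and distance between ball_center and pocket below 0.011 m and linear speed of tray below 0.03 m/s and angular speed of tray below 0.2 rad/s and contact force between tray and the fingers above 1 N and contact force between tray and castor below 0.05 N and contact force between tray and holder below 0.05 N); the arm keeps its last pose, push and grip.
It fails at once if the ball has left its pocket (distance between ball_center and pocket above 0.014 m).
It fails at once if a bystander was moved by more than 30 mm (distance of any of wrench, plug, tape, driver, wheel from where it was at the start of the episode above 0.03 m).
It also fails if it takes over 54 s, if anything falls off the work surface, if the arm or the gripper's body presses on something with over 40 N, if the wrist force passes 120 N, or if a joint passes its speed limit or range.

## Working session

There is one attempt and no reset: what is moved stays moved. The work goes in short steps, Python scripts to look and compute and a shell command to move; the robot and the scene stay as the last step left them, time stands still between calls to the robot, and variables do not carry over. Pictures are saved under pics/ and viewed, at most 10 in all, crops included, and the job is handed in when it is done.

```bash
mkdir -p pics
python3 - <<'E'
from cell import robot
import cv2
for n in("top","side"):
    cv2.imwrite(f"pics/{n}0.png",robot.read_camera(n)[:,:,::-1]); print(n,robot.camera_model(n))
s=robot.observe();print(s["time"],s["tool_pos"],s["tool_rot"],s["opening"])
E
```

```text
top {'camera_matrix': array([[434.09684577,   0.        , 277.68277011],
       [  0.        , 434.09684577, 208.26593998],
       [  0.        ,   0.        ,   1.        ]]), 'position': array([0.32862527, 0.01624535, 1.23989874]), 'attitude': array([-2.95813791e+00, -1.72985970e-03, -1.55025498e+00])}
side {'camera_matrix': array([[493.73710325,   0.        , 273.92486611],
       [  0.        , 493.73710325, 210.51762045],
       [  0.        ,   0.        ,   1.        ]]), 'position': array([0.46297255, 1.06086427, 1.31721547]), 'attitude': array([-2.45261173, -0.01466548, -3.04676415])}
0.1 [0.20753266 0.48188432 0.23413733] [-3.14030177e+00 -2.00599616e-04  2.73475912e+00] 0.09181107783956703
```

View pics/top0.png

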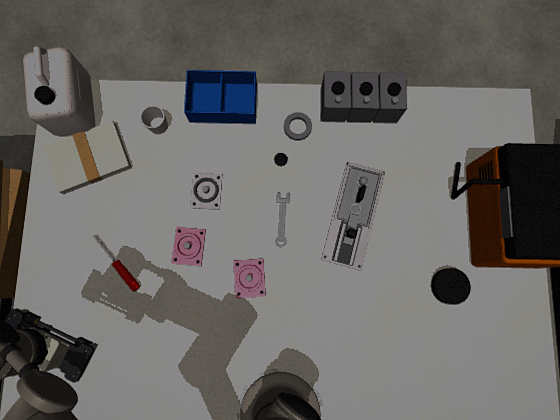

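View pics/side0.png

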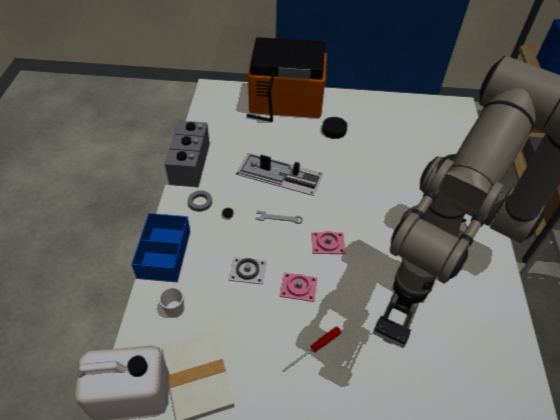

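The top view shows the holder at (355,215), with the tray grip near (361,190) and the bolt grip near (350,233). Three things could be the castor: grey at (206,189), and pink at (189,246) and (249,278). By the description it is the grey one. The side view has the holder at (280,172) and the grey castor at (247,269).

```bash
cat > h.py <<'E'
import numpy as np, cv2
from scipy.spatial.transform import Rotation as R
from cell import robot
def ray(n,p):
    m=robot.camera_model(n); d=R.from_euler('xyz',m['attitude']).as_matrix()@np.linalg.inv(m['camera_matrix'])@np.array([p[0],p[1],1.]); return m['position'],d
def plane(n,p,z):
    o,d=ray(n,p); return o+d*(z-o[2])/d[2]
def tri(p,q):
    o,d=ray('top',p);a,b=ray('side',q); s=np.linalg.lstsq(np.c_[d,-b],a-o,rcond=None)[0]; u=o+d*s[0];v=a+b*s[1]; return (u+v)/2,np.linalg.norm(u-v)
def proj(n,X):
    m=robot.camera_model(n); c=R.from_euler('xyz',m['attitude']).as_matrix().T@(np.array(X)-m['position']); u=m['camera_matrix']@c; return u[:2]/u[2]
E
python3 - <<'E'
from h import *
t=cv2.imread('pics/top0.png');s=cv2.imread('pics/side0.png')
def crop(i,x,y,w,h,k):return cv2.resize(i[y:y+h,x:x+w],None,fx=k,fy=k,interpolation=cv2.INTER_CUBIC)
a=crop(t,310,155,80,120,5)      # 400x600
b=crop(s,230,145,100,55,4)  # 400x220
c=crop(t,182,165,50,50,4); d=crop(s,222,250,50,50,4)
out=np.zeros((600,800,3),np.uint8); out[:,:400]=a; out[:220,400:]=b; out[230:430,400:600]=c; out[230:430,600:]=d
cv2.imwrite('pics/crop0.png',out)
E
```

```text
(no output)
```

View pics/crop0.png

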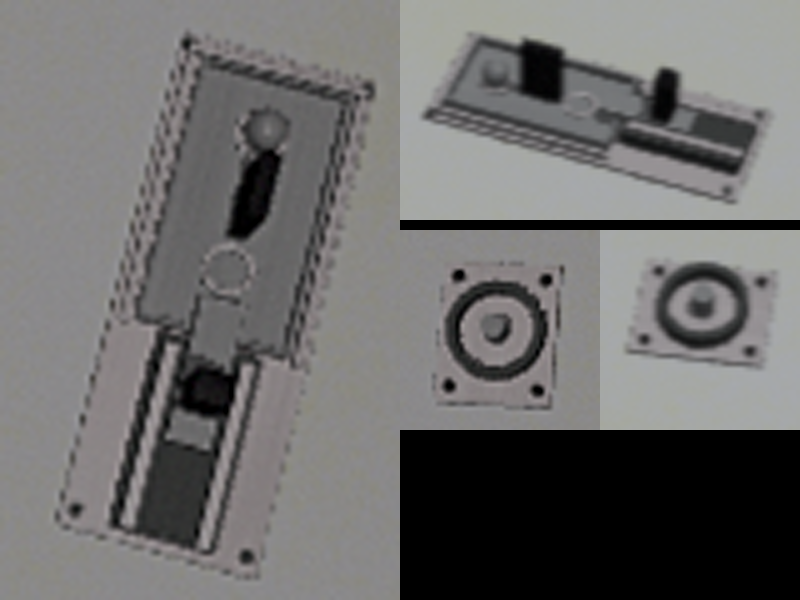

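Run:
```python
from h import *
T=lambda u,v:(310+u/5-.4,155+v/5-.4)
S=lambda u,v:(230+(u-400)/4-.4,145+v/4-.4)
b=plane('top',T(265,130),.0225);e=plane('top',T(228,270),.012)
d=(b-e)[:2];print('ball',b,'empty',e,'len',np.linalg.norm(d),'yaw',np.arctan2(d[1],d[0]),'mid',(b+e)[:2]/2)
bs=plane('side',S(496,72),.0225);es=plane('side',S(583,103),.012);d=(bs-es)[:2];print('side',bs,es,np.arctan2(d[1],d[0]),(bs+es)[:2]/2)
C=[plane('top',T(*p),.006)[:2] for p in[(187,35),(374,85),(255,577),(57,520)]]
f=(C[0]+C[1]-C[2]-C[3])/2;y=np.arctan2(f[1],f[0]);print('plate',np.linalg.norm(f),y,'L',np.linalg.norm(C[0]-C[1]),'orig',sum(C)/4+50e-3*np.array([np.cos(y),np.sin(y)]))
print('boltgrip tri',tri(T(207,390),S(665,95)),'traygrip',tri(T(253,195),S(542,71)))
pt=(182+93/4-.4,165+97/4-.4);ps=(222+102/4-.4,250+70/4-.4)
print('pin',plane('top',pt,.032),plane('side',ps,.032),tri(pt,ps))
ct=(182+97/4-.4,165+100/4-.4);print('race',plane('top',ct,.022),plane('side',(222+102/4-.4,250+76/4-.4),.022))
```

```text
ball [ 0.64084359 -0.22469275  0.0225    ] empty [ 0.56012219 -0.20421893  0.012     ] len 0.0832773820241061 yaw -0.2483974234374082 mid [ 0.60048289 -0.21445584]
side [ 0.64131267 -0.22262656  0.0225    ] [ 0.55860149 -0.20198764  0.012     ] -0.24453625233204662 [ 0.59995708 -0.2123071 ]
plate 0.2969820258238573 -0.2554564711202355 L 0.11320336167709281 orig [ 0.59245201 -0.21272762]
boltgrip tri (array([ 0.48466944, -0.1851519 ,  0.04818415]), np.float64(0.0017896485679729868)) traygrip (array([ 0.59836191, -0.21431258,  0.03704122]), np.float64(0.001242814496819661))
pin [0.60472626 0.22765525 0.032     ] [0.60521053 0.2386772  0.032     ] (array([0.60721504, 0.23003691, 0.01871833]), np.float64(0.0010777393573006176))
race [0.60486229 0.22641828 0.022     ] [0.60560807 0.23773248 0.022     ]
```

Run:
```python
from h import *
for n,(x,y) in dict(top=(182,165),side=(222,250)).items():
    g=cv2.cvtColor(cv2.imread(f'pics/{n}0.png'),cv2.COLOR_BGR2GRAY)[y:y+50,x:x+50]
    m=(g<85).astype(np.uint8); cs=cv2.findContours(m,cv2.RETR_EXTERNAL,cv2.CHAIN_APPROX_NONE)[0]
    c=max(cs,key=cv2.contourArea); e=cv2.fitEllipse(c); p=(e[0][0]+x,e[0][1]+y)
    print(n,e,p,plane(n,p,.022),plane(n,p,.012))
    for c in cs:
        if c is not None and 0<cv2.contourArea(c)<30: q=c.mean(0)[0]+[x,y]; print('  hole',q,plane(n,q,.006)[:2])
print(proj('side',[.605,.228,.022]),proj('top',[.6,-.214,.012]),proj('side',[.6,-.214,.012]))
```

```text
top ((23.71392250061035, 24.67992401123047), (24.095897674560547, 24.85586929321289), 63.8336296081543) (205.71392250061035, 189.67992401123047) [0.60461867 0.22679742 0.022     ] [0.60688481 0.22852623 0.012     ]
  hole [216. 205.] [0.5634475  0.19750004]
  hole [193.85714286 203.28571429] [0.567162   0.26183398]
  hole [218. 177.] [0.64704683 0.19552436]
  hole [196. 176.] [0.64871243 0.26010127]
side ((25.108352661132812, 18.731201171875), (20.5196590423584, 22.33784294128418), 76.6493148803711) (247.1083526611328, 268.731201171875) [0.6055205  0.23820553 0.022     ] [0.60662108 0.23185401 0.012     ]
  hole [259.   279.75] [0.56567202 0.2640211 ]
  hole [232.5 276.5] [0.64855382 0.26091057]
  hole [261.8 262.4] [0.56411794 0.19973304]
  hole [236.33333333 259.66666667] [0.64567427 0.19788244]
[247.69852383 265.98034043] [358.41431681 195.12262394] [264.48564369 167.14053216]
```

The plate holes put the castor at (0.606, 0.230), and both views agree. The holder is at about (0.600, -0.2135) with yaw -0.25. The bolt grip is at about (0.485, -0.185), which is 119 mm from the origin, as expected.

```bash
cat >> h.py <<'E'
YAW=-0.25; HX=np.array([np.cos(YAW),np.sin(YAW),0]); HY=np.array([-np.sin(YAW),np.cos(YAW),0])
def rel(target,yaw=YAW+np.pi):
    s=robot.observe(); M=R.from_euler('xyz',s['tool_rot']).as_matrix(); d=M.T@(np.array(target)-s['tool_pos'])
    t=R.from_euler('xyz',[np.pi,0,yaw]).as_matrix(); r=R.from_matrix(M.T@t).as_rotvec()
    print('t',round(s['time'],2),'pos',s['tool_pos'].round(4),'rot',s['tool_rot'].round(3),'F',np.round(s['contact_force'],1),'open',round(s['opening'],4),'shift',d.round(4),'rotvec',r.round(3))
E
python3 -c "
from h import *
rel([.42,.25,.22]);rel([.485,-.185,.15])"
```

```text
t 0.1 pos [0.2075 0.4819 0.2341] rot [-3.14  -0.     2.735] F [ 0.  -0.2  1.4] open 0.0918 shift [-0.2869 -0.1289  0.0142] rotvec [-0.001 -0.    -0.157]
t 0.1 pos [0.2075 0.4819 0.2341] rot [-3.14  -0.     2.735] F [ 0.  -0.2  1.4] open 0.0918 shift [-0.5187 -0.5025  0.0847] rotvec [-0.001 -0.    -0.157]
```

```bash
python3 -m jog '[[[1,-0.035,-0.02,0,-0.04],[1,-0.07,-0.04,0,-0.08],[1,-0.105,-0.06,0,-0.12],[1,-0.14,-0.08,0,-0.157],[1,-0.175,-0.1,0,-0.157]]]' 40; python3 -c "
from h import *
rel([.485,-.185,.15])"
```

```text
time: 0.52
tool_pos: [0.3293, 0.3194, 0.2345]
tool_rot: [-3.141, -0.0, 2.895]
contact_force: [1.4, -0.1, 0.9]
opening: 0.0918
grip_force: 0.0
t 0.52 pos [0.3293 0.3194 0.2345] rot [-3.141 -0.     2.895] F [ 1.4 -0.1  0.9] open 0.0918 shift [-0.2743 -0.451   0.0846] rotvec [-0.    -0.     0.003]
```

```bash
python3 -m jog '[[[1,-0.021,-0.034,0,0],[1,-0.042,-0.068,0,0],[1,-0.063,-0.103,0,0],[1,-0.084,-0.138,0,0],[1,-0.105,-0.173,0,0]]]' >/dev/null; python3 -m jog '[[[1,-0.021,-0.034,0,0],[1,-0.042,-0.068,0,0],[1,-0.063,-0.103,0,0],[1,-0.084,-0.138,0,0],[1,-0.105,-0.173,0,0]]]' ; python3 -c "
from h import *
rel([.485,-.185,.13])"
```

```text
time: 1.35
tool_pos: [0.4467, -0.0681, 0.2346]
tool_rot: [3.141, -0.0, 2.892]
contact_force: [1.2, 0.3, -0.0]
opening: 0.092
grip_force: 0.0
t 1.35 pos [ 0.4467 -0.0681  0.2346] rot [ 3.141 -0.     2.892] F [ 1.2  0.3 -0. ] open 0.092 shift [-0.066  -0.1038  0.1045] rotvec [ 0. -0. -0.]
```

```bash
python3 -m jog '[[[1,-0.02,-0.03,0.01,0],[1,-0.04,-0.06,0.03,0],[1,-0.055,-0.085,0.06,0],[1,-0.062,-0.1,0.08,0],[1,-0.062,-0.1,0.08,0]]]' >/dev/null; python3 -m jog '[[[1,0,0,0,0],[1,0,0,0,0]]]'
python3 - <<'E'
from h import *
rel([.485,-.185,.06])
t=robot.read_camera('top')[:,:,::-1];s=robot.read_camera('side')[:,:,::-1]
f=lambda i,x,y,w,h,k:cv2.resize(i[y:y+h,x:x+w],None,fx=k,fy=k,interpolation=cv2.INTER_CUBIC)
cv2.imwrite('pics/c1.png',np.hstack([f(t,300,150,100,130,4),f(s,230,110,100,130,4)]))
E
```

```text
time: 1.93
tool_pos: [0.4822, -0.1777, 0.1554]
tool_rot: [3.141, 0.0, 2.892]
contact_force: [-0.6, 0.4, -0.1]
opening: 0.0921
grip_force: 0.0
t 1.93 pos [ 0.4822 -0.1777  0.1554] rot [3.141 0.    2.892] F [-0.6  0.4 -0.1] open 0.0921 shift [-0.0045 -0.0065  0.0954] rotvec [0. 0. 0.]
```

View pics/c1.png

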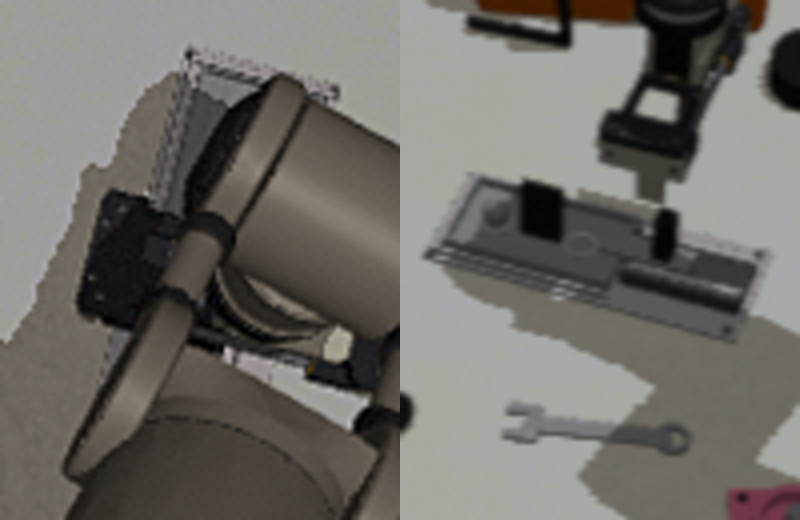

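The side view shows the left finger at crop (650,180), above the bolt grip at crop (665,235), so the alignment is right. I'll go down and close on the grip.

```bash
python3 -m jog '[[[1,-0.004,-0.006,0.03,0],[1,-0.004,-0.006,0.06,0],[1,-0.004,-0.006,0.085,0],[1,-0.004,-0.006,0.098,0],[1,-0.004,-0.006,0.098,0]]]' 20;  python3 -m jog '[[[-0.6,0,0,0,0],[-0.6,0,0,0,0],[-0.6,0,0,0,0],[-0.6,0,0,0,0],[-0.6,0,0,0,0]]]' 20; python3 -c "
from h import *
rel([.485,-.185,.06])"
```

```text
time: 2.45
tool_pos: [0.4835, -0.1834, 0.0553]
tool_rot: [3.14, -0.003, 2.893]
contact_force: [-0.4, 0.5, -0.1]
opening: 0.0916
grip_force: 0.0
time: 2.87
tool_pos: [0.4851, -0.1853, 0.0577]
tool_rot: [-3.141, 0.002, 2.892]
contact_force: [-0.4, -0.1, 0.2]
opening: 0.063
grip_force: 0.0
t 2.87 pos [ 0.4851 -0.1853  0.0577] rot [-3.141e+00  2.000e-03  2.892e+00] F [-0.4 -0.1  0.2] open 0.063 shift [ 0.0001  0.0002 -0.0023] rotvec [-0.     0.002  0.   ]
```

```bash
python3 -m jog '[[[-0.7,0,0,0,0],[-0.7,0,0,0,0],[-0.7,0,0,0,0],[-0.7,0,0,0,0],[-0.7,0,0,0,0]]]' 20 >/dev/null;  python3 -m jog '[[[-0.7,0,0,0,0],[-0.7,0,0,0,0],[-0.7,0,0,0,0],[-0.7,0,0,0,0]]]' 20
```

```text
time: 3.62
tool_pos: [0.4844, -0.1864, 0.0567]
tool_rot: [-3.14, 0.0, 2.892]
contact_force: [-1.9, -5.7, -0.6]
opening: 0.0241
grip_force: 20.0
```

```bash
python3 -m jog '[[[-0.7,0.01,0,0,0],[-0.7,0.022,0,0,0],[-0.7,0.034,0,0,0],[-0.7,0.044,0,0,0],[-0.7,0.05,0,0,0]]]';  python3 -m jog '[[[-0.7,0.004,0,0,0],[-0.7,0.006,0,0,0],[-0.7,0.007,0,0,0],[-0.7,0.007,0,0,0]]]'
```

```text
time: 4.03
tool_pos: [0.4358, -0.1739, 0.0567]
tool_rot: [-3.14, 0.001, 2.892]
contact_force: [-0.1, -6.6, -5.4]
opening: 0.0242
grip_force: 20.0
time: 4.37
tool_pos: [0.4295, -0.1723, 0.0567]
tool_rot: [-3.14, 0.001, 2.892]
contact_force: [-1.5, -6.6, -2.8]
opening: 0.024
grip_force: 20.0
```

```bash
python3 -m jog '[[[-0.7,0.002,0,0,0],[-0.7,0.004,0,0,0],[-0.7,0.004,0,0,0],[-0.7,0.004,0,0,0]]]'
```

```text
time: 4.7
tool_pos: [0.4287, -0.1721, 0.0568]
tool_rot: [-3.14, 0.008, 2.891]
contact_force: [11.5, -6.9, -12.6]
opening: 0.0238
grip_force: 20.0
```

The arm met the stop after about 57 mm of travel, with 11 N on it, so the bolt is fully open. Next: release and rise.

```bash
python3 -m jog '[[[0,-0.003,0,0,0],[0,-0.003,0,0,0],[0,-0.003,0,0,0],[0,-0.003,0,0,0],[0,-0.003,0,0,0]]]'; python3 -m jog '[[[0,0,0,-0.03,0],[0,0,0,-0.06,0],[0,0,0,-0.075,0],[0,-0.03,0,-0.085,0],[0,-0.06,0,-0.085,0]]]';  python3 -c "
from h import *
rel(np.array([.600,-.2148,.12])+.004*HX)"
```

```text
time: 5.12
tool_pos: [0.4281, -0.1705, 0.0567]
tool_rot: [3.141, -0.0, 2.892]
contact_force: [0.2, -0.2, 0.4]
opening: 0.0454
grip_force: 0.0
time: 5.53
tool_pos: [0.4875, -0.186, 0.1447]
tool_rot: [-3.141, 0.004, 2.891]
contact_force: [0.7, 0.0, -0.0]
opening: 0.0459
grip_force: 0.0
t 5.53 pos [ 0.4875 -0.186   0.1447] rot [-3.141  0.004  2.891] F [ 0.7  0.  -0. ] open 0.0459 shift [-0.1201 -0.      0.0252] rotvec [-0.001  0.004 -0.   ]
```

```bash
python3 -m jog '[[[0,-0.035,0,0,0],[0,-0.07,0,0,0],[0,-0.1,0,0.01,0],[0,-0.12,0,0.025,0],[0,-0.12,0,0.025,0]]]' >/dev/null; python3 -m jog '[[[0,0,0,0,0],[0,0,0,0,0]]]';  python3 - <<'E'
from h import *
rel(np.array([.600,-.2148,.042])+.004*HX)
t=robot.read_camera('top')[:,:,::-1];s=robot.read_camera('side')[:,:,::-1]
f=lambda i,x,y,w,h,k:cv2.resize(i[y:y+h,x:x+w],None,fx=k,fy=k,interpolation=cv2.INTER_CUBIC)
cv2.imwrite('pics/c2.png',np.hstack([f(t,300,150,100,130,4),f(s,230,110,100,130,4)]))
E
```

```text
time: 6.12
tool_pos: [0.6019, -0.2149, 0.1166]
tool_rot: [3.141, -0.001, 2.892]
contact_force: [-0.4, 0.8, 0.2]
opening: 0.046
grip_force: 0.0
t 6.12 pos [ 0.6019 -0.2149  0.1166] rot [ 3.141e+00 -1.000e-03  2.892e+00] F [-0.4  0.8  0.2] open 0.046 shift [-0.0022 -0.0004  0.0746] rotvec [ 0.    -0.001  0.   ]
```

View pics/c2.png

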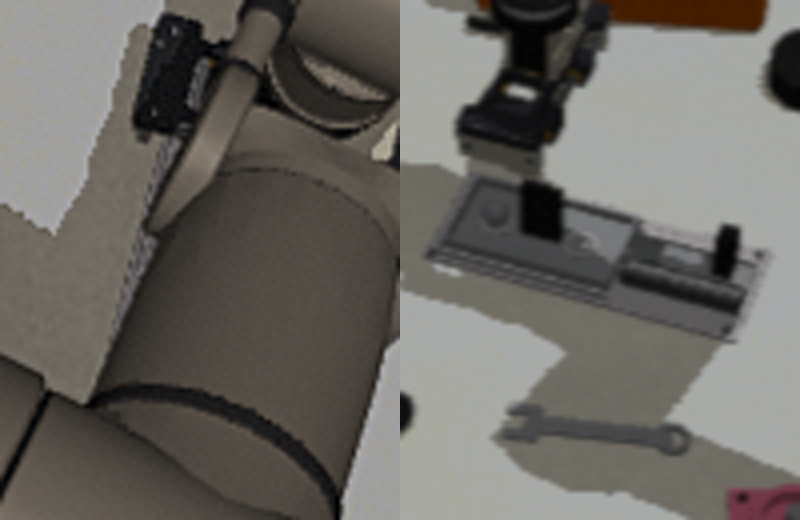

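Run:
```python
from h import *
k=lambda X:((proj('side',X)-[230,110])*4+[400,0]).round()
print('c1 finger tip',k(np.array([.4822,-.1777,.1474])+.05*HY),'bolt grip',k([.4855,-.185,.052]))
print('c2 tip',k(np.array([.6019,-.2149,.1086])+.03*HY),'tray grip mid',k([.600,-.2148,.04]),'ball',k(np.array([.6,-.2148,.0225])+.045*HX),'bolt',k(np.array([.6,-.2148,.052])-.175*HX))
```

```text
c1 finger tip [652. 197.] bolt grip [662. 230.]
c2 tip [524. 173.] tray grip mid [538. 206.] ball [492. 208.] bolt [722. 246.]
```

The bolt grip at crop (728,250) is now in its open place. The fingers are above the tray grip at (543,210), and all points lie within about 1 px of where I predicted them. Going down.

```bash
python3 -m jog '[[[0,0,0,0.025,0],[0,0,0,0.05,0],[0,0,0,0.067,0],[0,0,0,0.075,0],[0,0,0,0.075,0]]]'; python3 -m jog '[[[-1,0,0,0,0],[-1,0,0,0,0],[-1,0,0,0,0],[-1,0,0,0,0],[-1,0,0,0,0]]]' 20 >/dev/null; python3 -m jog '[[[-1,0,0,0,0],[-1,0,0,0,0],[-1,0,0,0,0],[-1,0,0,0,0]]]'
```

```text
time: 6.63
tool_pos: [0.6015, -0.2148, 0.0407]
tool_rot: [3.141, -0.003, 2.892]
contact_force: [0.1, 0.0, 0.5]
opening: 0.0458
grip_force: 0.0
time: 7.38
tool_pos: [0.6031, -0.2159, 0.0425]
tool_rot: [-3.141, 0.001, 2.892]
contact_force: [-1.6, -2.9, 5.8]
opening: 0.0116
grip_force: 20.0
```

```bash
python3 -m jog '[[[-1,0,0,0,0],[-1,0,0,0,0],[-1,0,0,-0.003,0],[-1,0,0,-0.008,0],[-1,0,0,-0.013,0]]]' 45; python3 -m jog '[[[-1,0,0,-0.006,0],[-1,0,0,-0.014,0],[-1,0,0,-0.022,0],[-1,0,0,-0.03,0],[-1,0,0,-0.038,0]]]'
```

```text
time: 7.8
tool_pos: [0.6022, -0.2146, 0.0542]
tool_rot: [3.141, -0.002, 2.892]
contact_force: [0.3, 0.2, -3.3]
opening: 0.0118
grip_force: 45.0
time: 8.22
tool_pos: [0.6029, -0.2153, 0.0938]
tool_rot: [3.142, 0.001, 2.892]
contact_force: [-0.2, -0.9, -2.8]
opening: 0.0114
grip_force: 45.0
```

```bash
python3 -m jog '[[[-1,0,0,-0.008,0],[-1,0,0,-0.018,0],[-1,0,0,-0.028,0],[-1,0,0,-0.036,0],[-1,0,0,-0.04,0]]]'; python3 -m jog '[[[-1,0,0,-0.008,0],[-1,0,0,-0.018,0],[-1,0,0,-0.028,0],[-1,0,0,-0.032,0],[-1,0,0,-0.032,0]]]';  python3 - <<'E'
from h import *
rel(np.array([.606,.2297,.167])-.043*HX)
s=robot.read_camera('side')[:,:,::-1]
cv2.imwrite('pics/c3.png',cv2.resize(s[90:220,220:345],None,fx=4,fy=4,interpolation=cv2.INTER_CUBIC))
E
```

```text
time: 8.63
tool_pos: [0.6034, -0.2155, 0.1345]
tool_rot: [-3.141, 0.002, 2.892]
contact_force: [0.3, 0.1, -2.2]
opening: 0.0117
grip_force: 45.0
time: 9.05
tool_pos: [0.6035, -0.2156, 0.1664]
tool_rot: [-3.141, 0.003, 2.892]
contact_force: [-0.4, -0.3, -2.8]
opening: 0.0119
grip_force: 45.0
t 9.05 pos [ 0.6035 -0.2156  0.1664] rot [-3.141e+00  3.000e-03  2.892e+00] F [-0.4 -0.3 -2.8] open 0.0119 shift [ 0.1506  0.4321 -0.0012] rotvec [-0.001  0.003  0.   ]
```

View pics/c3.png

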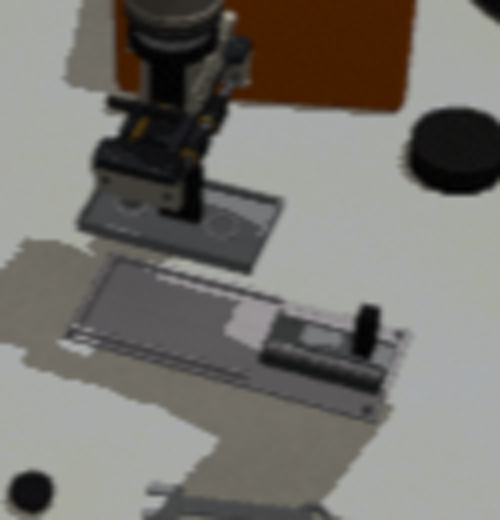

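The tray hangs level with the ball still in its +x pocket, at crop (130,205). The bolt stays open. Now the smooth carry.

```bash
python3 -m jog '[[[-1,0.0015,0.0045,0,0],[-1,0.004,0.012,0,0],[-1,0.008,0.0225,0,0],[-1,0.0125,0.036,0,0],[-1,0.017,0.05,0,0]]]'; python3 -m jog '[[[-1,0.005,0.0142,0,0],[-1,0.01,0.0284,0,0],[-1,0.015,0.0426,0,0],[-1,0.02,0.0568,0,0],[-1,0.0245,0.071,0,0]]]'; python3 -m jog '[[[-1,0.005,0.0142,0,0],[-1,0.01,0.0284,0,0],[-1,0.015,0.0426,0,0],[-1,0.02,0.0568,0,0],[-1,0.0245,0.071,0,0]]]'
python3 -c "
from h import *
rel(np.array([.606,.2297,.167])-.043*HX)"
```

```text
time: 9.52
tool_pos: [0.5983, -0.1608, 0.1644]
tool_rot: [3.141, -0.001, 2.892]
contact_force: [0.7, -0.2, -3.6]
opening: 0.0119
grip_force: 45.0
time: 9.93
tool_pos: [0.5923, -0.086, 0.1648]
tool_rot: [3.141, 0.0, 2.892]
contact_force: [0.7, -0.5, -3.0]
opening: 0.0119
grip_force: 45.0
time: 10.35
tool_pos: [0.5861, -0.0114, 0.1647]
tool_rot: [3.141, 0.0, 2.892]
contact_force: [0.4, 0.1, -2.6]
opening: 0.012
grip_force: 45.0
t 10.35 pos [ 0.5861 -0.0114  0.1647] rot [3.141 0.    2.892] F [ 0.4  0.1 -2.6] open 0.012 shift [ 0.0833  0.2386 -0.0022] rotvec [0. 0. 0.]
```

```bash
python3 -m jog '[[[-1,0.005,0.0142,0,0],[-1,0.01,0.0284,0,0],[-1,0.015,0.0426,0,0],[-1,0.02,0.0568,0,0],[-1,0.0245,0.071,0,0]]]'; python3 -m jog '[[[-1,0.005,0.0142,0,0],[-1,0.01,0.0284,0,0],[-1,0.015,0.0426,0,0],[-1,0.02,0.0568,0,0],[-1,0.0245,0.071,0,0]]]'; python3 -m jog '[[[-1,0.005,0.0142,0,0],[-1,0.01,0.0284,0,0],[-1,0.014,0.0405,0,0],[-1,0.017,0.05,0,0],[-1,0.019,0.056,0,0]]]'
python3 -m jog '[[[-1,0,0.001,0,0],[-1,0,0.001,0,0],[-1,0,0.001,0,0],[-1,0,0.001,0,0],[-1,0,0.001,0,0]]]' >/dev/null
python3 - <<'E'
from h import *
rel(np.array([.606,.2297,.167])-.043*HX)
t=robot.read_camera('top')[:,:,::-1];s=robot.read_camera('side')[:,:,::-1]
f=lambda i,x,y,w,h,k:cv2.resize(i[y:y+h,x:x+w],None,fx=k,fy=k,interpolation=cv2.INTER_CUBIC)
cv2.imwrite('pics/c4.png',np.hstack([f(t,150,140,100,120,4),f(s,200,190,100,120,4)]))
E
```

```text
time: 10.77
tool_pos: [0.5798, 0.0635, 0.1647]
tool_rot: [3.142, -0.0, 2.892]
contact_force: [-0.2, 0.5, -3.3]
opening: 0.0117
grip_force: 45.0
time: 11.18
tool_pos: [0.5736, 0.1383, 0.1647]
tool_rot: [3.142, -0.0, 2.892]
contact_force: [0.3, 0.3, -3.5]
opening: 0.0117
grip_force: 45.0
time: 11.6
tool_pos: [0.5691, 0.1973, 0.1647]
tool_rot: [3.141, 0.0, 2.893]
contact_force: [-0.8, -0.6, -3.0]
opening: 0.0116
grip_force: 45.0
t 12.02 pos [0.5697 0.1961 0.1647] rot [-3.141 -0.     2.891] F [ 0.  -0.9 -2. ] open 0.0118 shift [ 0.0162  0.0416 -0.0023] rotvec [-0.    -0.    -0.001]
```

View pics/c4.png

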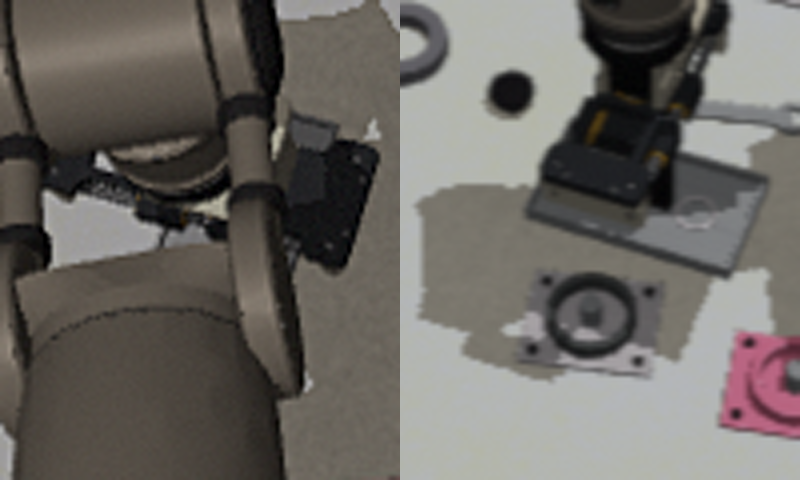

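The castor pin shows at crop (590,305), and the tray is about 4 cm short of it. Its empty pocket is at (698,212). Finishing slowly.

```bash
python3 -m jog '[[[-1,0.001,0.003,0,0],[-1,0.003,0.009,0,0],[-1,0.006,0.017,0,0],[-1,0.009,0.025,0,0],[-1,0.012,0.032,0,0]]]'; python3 -m jog '[[[-1,0.002,0.005,-0.001,0],[-1,0.003,0.008,-0.002,0],[-1,0.004,0.0095,-0.002,0],[-1,0.004,0.01,-0.002,0],[-1,0.004,0.01,-0.002,0]]]'; python3 -m jog '[[[-1,0,0,0,0],[-1,0,0,0,0],[-1,0,0,0,0],[-1,0,0,0,0],[-1,0,0,0,0]]]' >/dev/null
python3 - <<'E'
from h import *
rel(np.array([.606,.2297,.167])-.043*HX)
s=robot.read_camera('side')[:,:,::-1]
f=lambda i,x,y,w,h,k:cv2.resize(i[y:y+h,x:x+w],None,fx=k,fy=k,interpolation=cv2.INTER_CUBIC)
k=lambda X:((proj('side',X)-[190,190])*5).round()
p=robot.observe()['tool_pos'];c=p-.002*HX;
for a in(.08,-.08):
  for b in(.045,-.045): print('rim corner',k(c+a*HX+b*HY+[0,0,-.0215]))
print('ball',k(c+.045*HX-[0,0,.019]),'empty',k(c-.045*HX-[0,0,.03]),'pin',k([.606,.2297,.032]))
cv2.imwrite('pics/c5.png',f(s,190,190,120,120,5))
E
```

```text
time: 12.53
tool_pos: [0.5657, 0.2321, 0.1648]
tool_rot: [3.141, 0.0, 2.892]
contact_force: [-0.3, 0.3, -2.8]
opening: 0.012
grip_force: 45.0
time: 12.95
tool_pos: [0.5645, 0.2414, 0.1667]
tool_rot: [-3.142, 0.0, 2.892]
contact_force: [0.1, -0.3, -2.9]
opening: 0.0115
grip_force: 45.0
t 13.37 pos [0.5645 0.2412 0.1667] rot [ 3.142 -0.     2.892] F [-0.5  0.3 -2.8] open 0.0117 shift [-0.0001 -0.0009 -0.0003] rotvec [ 0. -0. -0.]
rim corner [195. 310.]
rim corner [254. 193.]
rim corner [458. 392.]
rim corner [508. 269.]
ball [280. 265.] empty [426. 320.] pin [286. 373.]
```

View pics/c5.png

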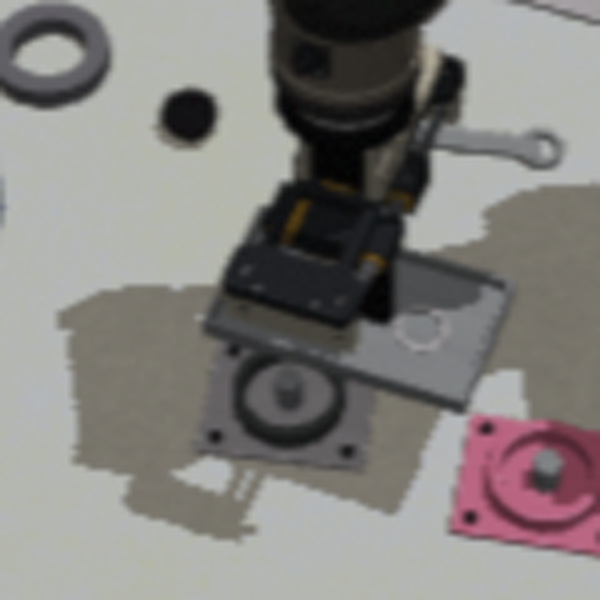

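The tray is level: its corners at (203,322), (463,408) and (512,285) all show the same small offset from the prediction. The pin at (289,378) leaves the pocket centred to within about 5 mm. Handing in.

```bash
python3 -c "
from cell import robot
print(robot.hand_in())"
```

```text
the job is handed in; nothing more can be done
None
```

I handed the job in at about 13.4 s; no verdict came back. The bolt is open, and the tray is held level and still with about 10 cm of air, its pocket within about 5 mm of the grey castor's pin by the camera check; the gripper hid the ball in the last picture, so I last saw it in its pocket just after the lift.

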